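Bring up the robot cell at its control station

ROBOT

A 6-joint arm with a two-finger parallel gripper is mounted at the origin on the work surface. World frame = base frame: x ahead of the robot, y to its left, z up, the work surface at z = 0. Lengths are in mm, angles in rad, forces in N, time in s.
With the tool pointing down it reaches from about 350 to 975 mm from the base axis. Payload 7.1 kg.
Tool frame: the origin (TCP) lies at the very end of the fingers, on their centre line; the grasp point (between the pads) lies ctrl.hold_point_z behind it (ctrl.hold_point_z is the distance from the TCP to the grasp point, in mm); z points along the fingers, y is the line along which they close (so a half turn about z gives the same grasp; the last joint's range is limited). The gripper opens to 88 mm and grips with 3 to 60 N. Pads are 20 mm wide; open, the fingers measure 115 mm over their backs; the gripper's body (75 mm by 178 mm) begins 61 mm behind the grasp point.
Start: joints at [1.269, 0.423, 1.63, -0, 1.089, -0.019], TCP at [174.372, 600.166, 222.675] pointing down, gripper open.
Joint ranges: [-3, 3], [-0.9, 2.11], [0.09, 2.58], [-1.31, 4.45], [0.11, 2.69], [-2.54, 2.54]. Speed limits (rad/s): [2.39, 2.39, 3.01, 3.14, 3.14, 3.14].

INTERFACE

Orientations are given as a rotation vector (axis times angle).
In Python, from workcell import ctrl gives the robot as it stands. The module is installed in compiled form; this text tells all that it offers.
- The arm moves only by the shell command python3 -m creep 'ROWS'. ROWS is JSON, a list of rows, each an object with "translation": the shift along the tool's x, y, z in mm, a list of three; "angular": the turn, a rotation vector about the tool's x, y, z in rad, a list of three; "jaw": the opening, from 0 (shut) to 1 (fully open). A call has exactly 8 rows; each row is the pose to reach, as a shift and turn from the pose commanded when the call began, along the tool's axes at that moment; what a row does not reach only later rows make up. A row lasts 1/8 s, in which the tool goes at most 62.5 mm and 10.7 degrees, less where a joint would pass 70% of its speed; a pose out of reach is approached as far as the arm can. A call with a gripper value outside its range is refused whole. The fingers move at their own pace and stop on an object; the grip force is fixed at half the most. Time passes only in rows, so rows that repeat a pose let the fingers close, or fill a call up. It gives the time, the measured TCP pose, the force, the opening and the grip force at its end, in the units of the state.
- ctrl.get_obs(): the state, without advancing time (a new reading comes with each control period).
- ctrl.get_image(name): name is "side" or "top"; returns the picture (384x512x3 uint8, red, green, blue); there is no depth.
- ctrl.camera_info(name): a dict with "camera_matrix" (3x3 intrinsics, pixels), "distortion" ([k1, k2, p1, p2, k3] as OpenCV has them; the pictures are not rectified), "world_from_camera" (4x4, takes a point from camera to world coordinates). Camera axes: x right, y up, looking along -z (the intrinsics and any distortion apply to the point x, -y, -z); pixel columns grow to the right and rows downward; lengths in mm; the calibration is good to about 2 mm. A picture is of the moment at which its call begins. camera_info takes no time and is no camera call.
- ctrl.close_job(): hands the job in; it is judged then, once.
Trained networks look in the newest picture that a camera, given by its name, has taken for a name from the list of things; names that differ only in an ending like _2 or _b are one class to them, and where a whole thing is asked for, a point or a joint stands for the part that bears it (a point fixed in the world has none). Each returns a list of dicts, best first, with "score" (0 to 1); they miss things now and then, are a little off and sometimes report something else, mostly with a low value. They report only what shows in the picture. A call takes as long as a camera call.
- ctrl.look_for(camera, label): "rect" ([left, top, right, bottom] in pixels, round what is visible of it).
The state is a dict: "t": time; "qpos": joint angles; "qvel": joint speeds; "joint_torque": joint torques, N m; "ee_pos": TCP position; "orientation": TCP orientation; "ft_force": force on the tool from outside, world axes, zero at the start; "moment": the same for the moment, N m; "width": finger opening in mm; "grasp_force": force on a finger pad.
Only numpy, scipy, OpenCV 4.12 (cv2) and the standard library are available. Lean on these libraries where they do the work, as an engineer would, in place of code of your own. Each camera call takes 0.05 s, during which the arm holds its last target. There are 200 camera calls.

TASK

Bring up the robot cell at the grey control station, using closed fingers only to press: first push the raised half of the paddle rocker fully down so that it rocks over, then push the square key fully in so that it stays down, and then press the small round button fully down, keep it down for a moment and let it come back up. Keep to this order and never press the big mushroom stop. Do not pick up or push aside the cup, the marker or the webcam.

Things in the scene. Friction and masses are not known exactly. Their poses are not given: they have to be found in the camera images.
- station: Bolted-down grey control station, a box 190 x 190 x 55 mm high, at any yaw within about 35 degrees; origin at the centre of its underside, z up. Four control plates sit on its top in a two-by-two square, 88 mm apart, in an order that changes from start to start; the controls are all of the same white plastic.
- rocker_plate: Fixed square steel plate 82 x 82 x 6 mm on the control station; origin at the centre of its underside (55 mm above the table), z up, x and y along the station's edges. It carries the paddle rocker, 64 mm long along the plate's x, 34 mm wide; its pivot line runs along y through the plate's centre, 18 mm above the origin. A black bezel round it is 12 mm high from the origin.
- rocker_raised (a point): Point on the top face of the rocker's raised half (towards the plate's +x, 32 mm long), on its centre line, 22 mm from the pivot; it moves with the rocker. The two halves form a V: at the start the -x half is level and the +x half is raised by 25 degrees, its outer end 13 mm above the pivot.
- rocker (a joint): Rocker angle in rad: 0 to 0.05 at the start; 0.44 = fully over: the +x half is then level, its top 18 mm above the plate's origin, and the -x half has risen (so the fingers must not bear on the -x half). Stays where it is left; needs about 3 to 4 N on the outer part of the +x half.
- key_plate: Fixed square steel plate 82 x 82 x 6 mm on the control station; origin at the centre of its underside (55 mm above the table), z up, x and y along the station's edges. It carries the square key, at its centre.
- key_top (a point): Centre of the top of the square key (30 x 30 mm); about 28 mm above the plate's origin when out, 18 mm when fully in. The black collar round it is 42 mm square, top 12 mm above the plate's origin.
- key (a joint): How far the square key is pushed in, in m: 0 to 0.002 at the start, 0.010 = fully in. Needs about 4 N, straight down; stays where it is left.
- start_plate: Fixed square steel plate 82 x 82 x 6 mm on the control station; origin at the centre of its underside (55 mm above the table), z up, x and y along the station's edges. It carries the small round button, at its centre.
- start_top (a point): Centre of the flat top of the small round button (30 mm diameter); 22 mm above the plate's origin when up, 16 mm when fully down. Its black collar is 42 mm in diameter, top 12 mm above the plate's origin.
- start (a joint): How far the round button is pressed, in m: 0 = up, 0.006 = fully down. Sprung: about 1 N to start, 5 N fully down; comes back up when let go.
- stop_plate: Fixed square steel plate 82 x 82 x 6 mm on the control station; origin at the centre of its underside (55 mm above the table), z up, x and y along the station's edges. It carries the mushroom stop, at its centre.
- stop_top (a point): Centre of the domed top of the mushroom stop (head 50 mm in diameter), 40 mm above the plate's origin. Not to be pressed.
- stop (a joint): How far the mushroom stop is pressed, in m: 0 = up, 0.006 = fully down (6 N; it stays down).
- cup: Loose brown paper cup, 80 mm across the rim, 105 mm high, upright on the table beyond the station; origin at the centre of its underside. Bystander.
- marker: Loose white marker pen with a black cap, 125 mm long along its x axis, 17 mm high, lying on the table beside the station (to its +y); origin near its middle, on the table. Bystander.
- webcam: Loose small black webcam on a round foot (56 mm), 70 mm wide and 70 mm high, standing beside the station (to its -y); origin at the centre of its underside. Bystander.

How it is judged:
By the outcome, as a careful person would: the job done as asked, in the order asked, and still so for the second after the job is handed in, with the robot touching nothing.
It also fails if it takes over 45 s, if anything falls off the work surface, if the arm or the gripper's body presses on something with over 40 N, if the wrist force passes 120 N, or if a joint passes its speed limit or range.

## Working session

There is one attempt and no reset: what is moved stays moved. The work goes in short steps, Python scripts to look and compute and a shell command to move; the robot and the scene stay as the last step left them, time stands still between calls to the robot, and variables do not carry over. Pictures are saved under pics/ and viewed, at most 10 in all, crops included, and the job is handed in when it is done.

```bash
mkdir -p pics; cat > h.py <<'E'
import numpy as np, cv2
from workcell import ctrl
def snap(n,f):
    im=ctrl.get_image(n); cv2.imwrite('pics/'+f,im[:,:,::-1]); return im
def ray(n,uv):
    c=ctrl.camera_info(n);K=np.array(c['camera_matrix'],float);d=np.array(c['distortion'],float);T=np.array(c['world_from_camera'],float)
    p=cv2.undistortPoints(np.array([[uv]],float),K,d)[0,0]
    return T[:3,3],T[:3,:3]@np.array([p[0],-p[1],-1])
def onz(n,uv,z):
    o,r=ray(n,uv); return o+r*(z-o[2])/r[2]
def proj(n,P):
    c=ctrl.camera_info(n);K=np.array(c['camera_matrix'],float);d=np.array(c['distortion'],float);T=np.array(c['world_from_camera'],float)
    p=(np.array(P,float)-T[:3,3])@T[:3,:3]; p=p*[1,-1,-1]
    return cv2.projectPoints(p.reshape(-1,1,3),np.zeros(3),np.zeros(3),K,d)[0].reshape(-1,2)
E
python3 - <<'E'
from h import *
np.set_printoptions(precision=1,suppress=True)
for n in('top','side'):
    snap(n,n+'0.png'); print(n,ctrl.camera_info(n)['world_from_camera'])
    for l,z in (('station',55),('rocker_plate',61),('key_plate',61),('start_plate',61),('stop_plate',61),('rocker_raised',80),('key_top',83),('start_top',77),('stop_top',95),('cup',100),('marker',10),('webcam',60)):
        for d in ctrl.look_for(n,l)[:2]:
            r=d['rect'];c=[(r[0]+r[2])/2,(r[1]+r[3])/2]
            print(l,round(d['score'],2),np.array(r),onz(n,c,z))
print(ctrl.get_obs())
E
```

```text
top [[   0.     1.    -0.2  422.5]
 [  -1.     0.    -0.    39.7]
 [  -0.     0.2    1.  1326.5]
 [   0.     0.     0.     1. ]]
station 0.96 [200.6 159.6 289.5 245. ] [593.2  82.5  55. ]
station 0.41 [254.  219.1 262.2 228.4] [537.  48.  55.]
rocker_plate 0.7 [243.4 175.1 278.3 207.5] [621.6  41.2  61. ]
key_plate 0.71 [209.5 203.4 241.2 238.7] [543.1 133.1  61. ]
start_plate 0.78 [242.6 206.8 281.3 240.4] [536.9  38.   61. ]
stop_plate 0.89 [212.4 168.5 244.2 204.4] [634.2 126.7  61. ]
rocker_raised 0.91 [254.5 177.2 271.2 202.5] [622.5  36.1  80. ]
key_top 0.52 [218.4 213.2 233.1 225.5] [545.3 130.5  83. ]
start_top 0.62 [255.4 218.9 263.  227.8] [536.1  45.1  77. ]
start_top 0.23 [217.9 177.3 238.2 193.9] [633.7 126.3  77. ]
stop_top 0.5 [218.3 178.3 238.  194.1] [629.1 124.8  95. ]
cup 0.97 [248.1 126.  275.5 164.6] [735.5  39.2 100. ]
cup 0.32 [220.1 173.5 238.3 193.9] [634.8 121.8 100. ]
marker 0.71 [183.6 160.9 194.1 210.5] [644.4 238.4  10. ]
webcam 0.82 [297.7 221.7 326.8 242.5] [515.5 -92.2  60. ]
side [[   1.     0.    -0.   582.6]
 [  -0.     0.8   -0.6 -621.3]
 [   0.  
[... 642 characters left out ...]
286.4 178.6] [634.  113.2  95. ]
stop_top 0.33 [308.  174.5 348.9 230.5] [748.7  15.8  95. ]
cup 0.88 [311.  175.1 346.6 230.7] [748.2  10.7 100. ]
marker 0.54 [247.7 149.9 298.4 164.3] [643.  233.4  10. ]
webcam 0.82 [204.3 237.  236.  280.8] [524.1 -98.9  60. ]
webcam 0.39 [251.  190.1 290.  218.6] [628.8  40.2  60. ]
{'t': 1.3, 'qpos': array([ 1.3,  0.4,  1.6, -0. ,  1.1, -0. ]), 'qvel': array([ 0.,  0., -0.,  0.,  0.,  0.]), 'joint_torque': array([  0. , -54.5, -27.4,   0.1,   0. ,   0. ]), 'ee_pos': array([174.4, 600.2, 222.7]), 'orientation': array([ 0.4,  3.1, -0. ]), 'ft_force': array([ 0.6, -0.4,  0.3]), 'moment': array([ 0.,  0., -0.]), 'grasp_force': 0.0, 'width': 87.963780788991}
```

View pics/top0.png

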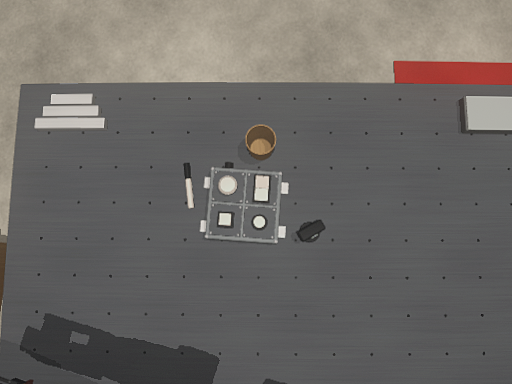

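View pics/side0.png

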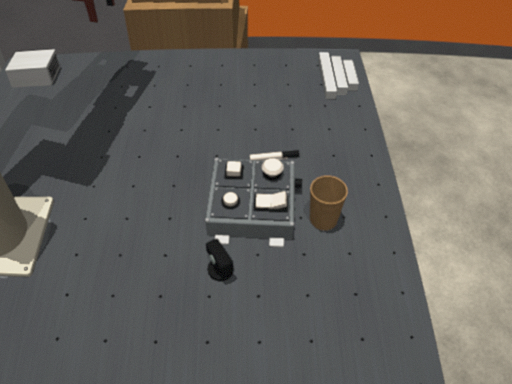

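The top view shows the station around (244,205): key (225,219), start (259,222), stop (228,185), rocker (262,189). I'll zoom in to check the yaw and which rocker half is raised.

```bash
cat >> h.py <<'E'
def fit():
    # control centres seen by the networks -> station x,y,yaw
    from scipy.optimize import least_squares
    obs=[]
    lay={'stop_plate':(44,44,61),'rocker_plate':(44,-44,61),'key_plate':(-44,44,61),'start_plate':(-44,-44,61),'key_top':(-44,44,83),'start_top':(-44,-44,77)}
    for n in('top','side'):
        for l,p in lay.items():
            D=ctrl.look_for(n,l)
            if D: r=D[0]['rect']; obs.append((n,p,[(r[0]+r[2])/2,(r[1]+r[3])/2]))
    f=lambda q:np.concatenate([proj(n,[world(q,p)])[0]-c for n,p,c in obs])
    s=least_squares(f,[588,84,0],loss='soft_l1',x_scale=[1,1,.01]); return s.x,s.fun.reshape(-1,2)
def world(q,p):
    c,s=np.cos(q[2]),np.sin(q[2]); return [q[0]+c*p[0]-s*p[1],q[1]+s*p[0]+c*p[1],p[2]]
E
python3 - <<'E'
from h import *
q,res=fit(); print(q,res.round(1).tolist())
out=[]
for n,(u,v) in (('top',(200,160)),('side',(202,150))):
    im=cv2.imread(f'pics/{n}0.png'); k=4.2
    c=cv2.resize(im[v:v+92,u:u+94],None,fx=k,fy=k,interpolation=cv2.INTER_CUBIC)
    def poly(P,col,cl=True): cv2.polylines(c,[np.int32(((proj(n,[world(q,p) for p in P])-[u,v]+.5)*k))],cl,col,1)
    poly([(95,95,55),(-95,95,55),(-95,-95,55),(95,-95,55)],(0,255,0))
    for p in((-44,44,83),(-44,-44,77),(44,44,95)): poly([(p[0]+15*np.cos(a),p[1]+15*np.sin(a),p[2]) for a in np.arange(0,6.3,.3)],(0,0,255))
    poly([(76,-61,73),(12,-61,73),(12,-27,73),(76,-27,73)],(255,0,0))
    out.append(c)
cv2.imwrite('pics/z1.png',np.hstack(out))
E
```

```text
[ 5.85967084e+02  8.39082236e+01 -7.56556626e-02] [[0.8, 0.4], [1.7, -1.8], [0.8, -0.9], [-2.1, -0.7], [-0.2, -0.0], [0.7, -1.0], [-1.8, -0.9], [-0.2, 1.0], [-0.3, -1.8], [0.5, 0.6], [-0.6, -1.5], [-1.4, -0.9]]
```

View pics/z1.png

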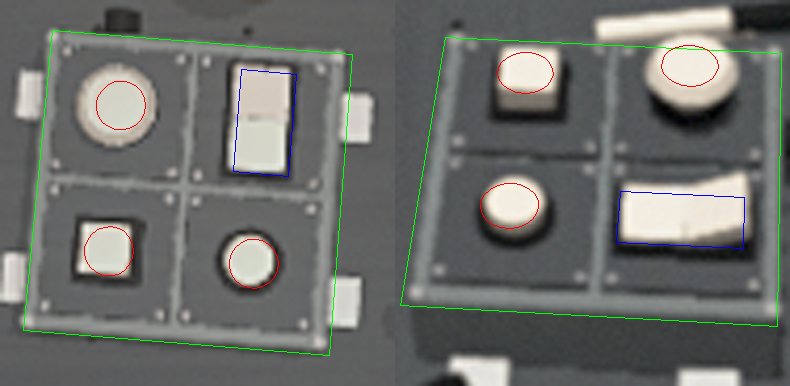

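The raised rocker half is on the far (+x) side: upper half in the top view, right-hand side in the side view at crop (740,185). The outline fits apart from a shift of about 2 mm, so I'm using station (587.5, 85, -0.075 rad).

```bash
cat >> h.py <<'E'
from scipy.spatial.transform import Rotation as Ro
Q=(587.5,85,-.075)
T={'rocker':(44+23,-44,0),'key':(-44,44,0),'start':(-44,-44,0)}
def go(name,z):
    o=ctrl.get_obs();R=Ro.from_rotvec(o['orientation']);p=world(Q,T[name]);p[2]=z
    c=[]
    for k in(0,np.pi):
        G=Ro.from_euler('z',Q[2]+k)*Ro.from_euler('x',np.pi); c.append((R.inv()*G).as_rotvec())
    print('ee',o['ee_pos'].round(1),'F',o['ft_force'].round(1),'w',round(o['width'],1),'t',round(o['t'],2),'target',np.round(p,1),'\n shift',R.inv().apply(p-o['ee_pos']).round(1),'turn',[x.round(3) for x in c])
E
python3 -c "
from h import *
go('rocker',200); print(ctrl.hold_point_z, ctrl.get_obs()['orientation'],ctrl.get_obs()['qpos'])"
```

```text
ee [174.4 600.1 222.6] F [ 0.   0.1 -0.1] w 87.6 t 1.9 target [651.   36.1 200. ] 
 shift [-615.1 -408.6   22.7] turn [array([-0.   ,  0.   ,  2.934]), array([-0.   , -0.   , -0.208])]
18.700000000000003 [-4.42766379e-01 -3.11022512e+00  1.09203087e-04] [ 1.26897932e+00  4.23118067e-01  1.62994511e+00 -1.53564902e-06
  1.08859968e+00 -1.89999721e-02]
```

```bash
python3 -m creep '[{"translation":[-40,-26,2],"angular":[0,0,-0.03],"jaw":0},{"translation":[-85,-56,4],"angular":[0,0,-0.06],"jaw":0},{"translation":[-130,-86,6],"angular":[0,0,-0.09],"jaw":0},{"translation":[-175,-116,8],"angular":[0,0,-0.12],"jaw":0},{"translation":[-220,-146,9],"angular":[0,0,-0.15],"jaw":0},{"translation":[-265,-176,10],"angular":[0,0,-0.18],"jaw":0},{"translation":[-310,-206,11],"angular":[0,0,-0.208],"jaw":0},{"translation":[-350,-232,12],"angular":[0,0,-0.208],"jaw":0}]'; python3 -c "
from h import *
go('rocker',130)"
```

```text
t: 2.9
ee_pos: [446.9, 278.2, 210.9]
orientation: [0.118, 3.139, 0.0]
ft_force: [-0.3, 0.2, 0.1]
width: 10.9
grasp_force: 0.0
ee [446.9 278.2 210.9] F [-0.3  0.2  0.1] w 10.9 t 2.9 target [651.   36.1 130. ] 
 shift [-221.6 -226.2   81. ] turn [array([-1.000e-03,  0.000e+00, -3.142e+00]), array([0.   , 0.001, 0.   ])]
```

```bash
python3 -m creep '[{"translation":[-38,-38,5],"angular":[0,0,0],"jaw":0},{"translation":[-78,-78,10],"angular":[0,0,0],"jaw":0},{"translation":[-118,-118,20],"angular":[0,0,0],"jaw":0},{"translation":[-158,-158,30],"angular":[0,0,0],"jaw":0},{"translation":[-195,-198,50],"angular":[0,0,0],"jaw":0},{"translation":[-222,-227,70],"angular":[0,0,0],"jaw":0},{"translation":[-222,-227,95],"angular":[0,0,0],"jaw":0},{"translation":[-222,-227,95],"angular":[0,0,0],"jaw":0}]'; python3 - <<'E'
from h import *
go('rocker',73)
q,r=fit();print(q)
out=[]
for n in('top','side'):
    im=ctrl.get_image(n);u,v=(200,140) if n=='top' else (202,130)
    out.append(cv2.resize(im[v:v+115,u:u+95,::-1],None,fx=4.2,fy=4.2,interpolation=cv2.INTER_CUBIC))
cv2.imwrite('pics/z2.png',np.hstack(out))
E
```

```text
t: 3.9
ee_pos: [648.7, 36.2, 113.6]
orientation: [-0.119, -3.135, 0.0]
ft_force: [-0.5, 0.1, 0.0]
width: 0.3
grasp_force: 0.0
ee [648.7  36.2 113.6] F [-0.5  0.1  0. ] w 0.3 t 3.9 target [651.   36.1  73. ] 
 shift [-2.5  0.1 40.6] turn [array([-7.000e-03,  1.000e-03,  3.141e+00]), array([-0.   , -0.004, -0.001])]
[ 5.85967084e+02  8.39082236e+01 -7.56556626e-02]
```

View pics/z2.png

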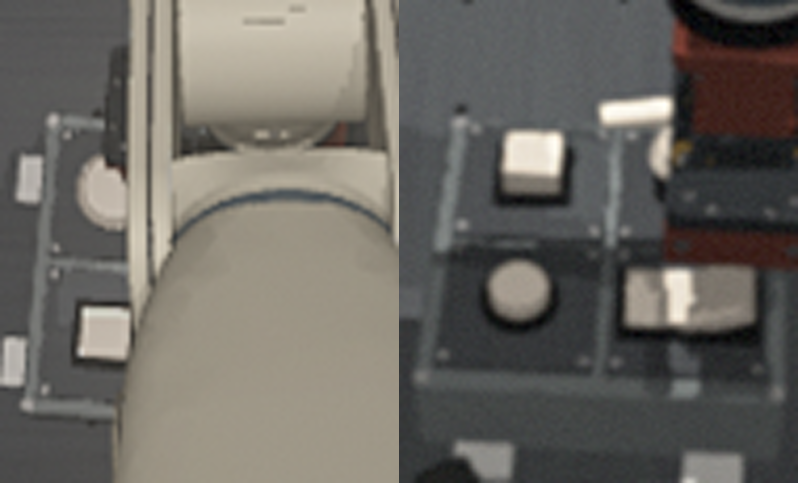

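```bash
python3 -c "
from h import *
for p in ([648.7,36.2,113.6],[648.7,36.2,193],[648.7,120,193],[651,36,73]): print(p,(proj('side',[p])[0]-[202,130])*4.2+[399,0])"
```

```text
[648.7, 36.2, 113.6] [730.2772409 250.2757124]
[648.7, 36.2, 193] [738.10775793 139.19681403]
[648.7, 120, 193] [729.59797853  17.12628965]
[651, 36, 73] [731.09107815 302.40342388]
```

The gripper body hides the fingertips, as the geometry predicts. Descending onto the rocker.

```bash
python3 -m creep '[{"translation":[-1,0,10],"angular":[0,0,0],"jaw":0},{"translation":[-1,0,20],"angular":[0,0,0],"jaw":0},{"translation":[-1,0,26],"angular":[0,0,0],"jaw":0},{"translation":[-1,0,30],"angular":[0,0,0],"jaw":0},{"translation":[-1,0,33],"angular":[0,0,0],"jaw":0},{"translation":[-1,0,36],"angular":[0,0,0],"jaw":0},{"translation":[-1,0,38],"angular":[0,0,0],"jaw":0},{"translation":[-1,0,38],"angular":[0,0,0],"jaw":0}]'; python3 -c "
from h import *
go('rocker',73)"
```

```text
t: 5.6
ee_pos: [651.5, 36.8, 77.8]
orientation: [0.118, 3.139, 0.0]
ft_force: [2.4, 0.6, 2.7]
width: 0.7
grasp_force: 1.4
ee [651.5  36.8  77.8] F [2.4 0.6 2.7] w 0.7 t 5.6 target [651.   36.1  73. ] 
 shift [ 0.4 -0.7  4.8] turn [array([-1.000e-03,  0.000e+00, -3.141e+00]), array([0.   , 0.001, 0.   ])]
```

Rocker is moving at about 3 N. I'll continue in small steps until the force rises.

```bash
python3 -m creep '[{"translation":[0,0,1],"angular":[0,0,0],"jaw":0},{"translation":[0,0,2],"angular":[0,0,0],"jaw":0},{"translation":[0,0,3],"angular":[0,0,0],"jaw":0},{"translation":[0,0,4],"angular":[0,0,0],"jaw":0},{"translation":[0,0,4.5],"angular":[0,0,0],"jaw":0},{"translation":[0,0,5],"angular":[0,0,0],"jaw":0},{"translation":[0,0,5],"angular":[0,0,0],"jaw":0},{"translation":[0,0,5],"angular":[0,0,0],"jaw":0}]'
```

```text
t: 6.6
ee_pos: [651.2, 36.7, 73.3]
orientation: [0.118, 3.139, 0.0]
ft_force: [0.6, -0.1, 7.6]
width: 0.4
grasp_force: 3.8
```

```bash
python3 -m creep '[{"translation":[0,0,0.5],"angular":[0,0,0],"jaw":0},{"translation":[0,0,1],"angular":[0,0,0],"jaw":0},{"translation":[0,0,1.5],"angular":[0,0,0],"jaw":0},{"translation":[0,0,1.5],"angular":[0,0,0],"jaw":0},{"translation":[0,0,1.5],"angular":[0,0,0],"jaw":0},{"translation":[0,0,1.5],"angular":[0,0,0],"jaw":0},{"translation":[0,0,1.5],"angular":[0,0,0],"jaw":0},{"translation":[0,0,1.5],"angular":[0,0,0],"jaw":0}]'
```

```text
t: 7.6
ee_pos: [651.3, 36.8, 73.1]
orientation: [0.117, 3.139, 0.0]
ft_force: [-2.7, 1.0, 16.7]
width: 0.2
grasp_force: 8.8
```

At the hard stop. Lift and go over to the key.

```bash
python3 -m creep '[{"translation":[0,0,-15],"angular":[0,0,0],"jaw":0},{"translation":[0,0,-35],"angular":[0,0,0],"jaw":0},{"translation":[0,0,-55],"angular":[0,0,0],"jaw":0},{"translation":[30,25,-60],"angular":[0,0,0],"jaw":0},{"translation":[60,52,-60],"angular":[0,0,0],"jaw":0},{"translation":[90,78,-60],"angular":[0,0,0],"jaw":0},{"translation":[110,88,-55],"angular":[0,0,0],"jaw":0},{"translation":[110,88,-50],"angular":[0,0,0],"jaw":0}]'; python3 - <<'E'
from h import *
go('key',83)
out=[]
for n in('top','side'):
    im=ctrl.get_image(n);u,v=(200,140) if n=='top' else (202,130)
    out.append(cv2.resize(im[v:v+115,u:u+95,::-1],None,fx=4.2,fy=4.2,interpolation=cv2.INTER_CUBIC))
cv2.imwrite('pics/z3.png',np.hstack(out))
E
```

```text
t: 8.6
ee_pos: [547.2, 133.4, 121.9]
orientation: [0.115, 3.139, 0.0]
ft_force: [0.0, -0.6, 0.2]
width: 0.5
grasp_force: 0.0
ee [547.2 133.4 121.9] F [ 0.  -0.6  0.2] w 0.5 t 8.6 target [546.9 132.2  83. ] 
 shift [ 0.2 -1.2 38.9] turn [array([-0.  ,  0.  , -3.14]), array([0.   , 0.   , 0.002])]
```

View pics/z3.png

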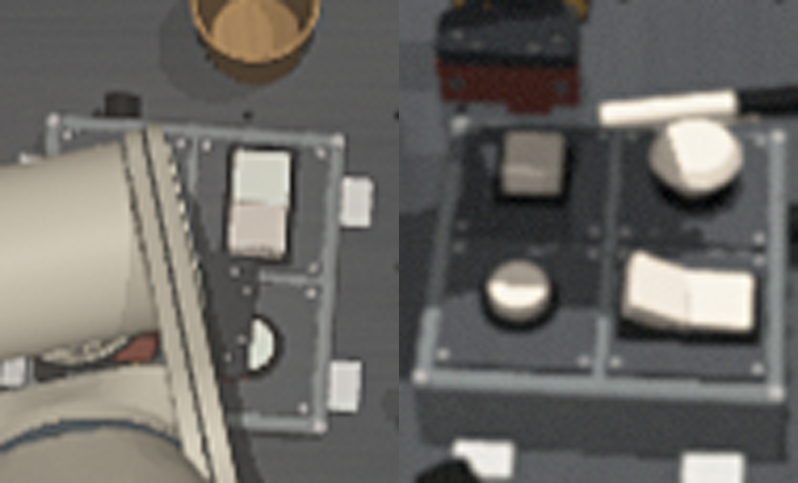

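The rocker has tipped: its right half is now level and the left half raised (side crop 690,290). The fingertips are over the key (532,165). Pressing it.

```bash
python3 -m creep '[{"translation":[0,-1,15],"angular":[0,0,0],"jaw":0},{"translation":[0,-1,30],"angular":[0,0,0],"jaw":0},{"translation":[0,-1,36],"angular":[0,0,0],"jaw":0},{"translation":[0,-1,39],"angular":[0,0,0],"jaw":0},{"translation":[0,-1,42],"angular":[0,0,0],"jaw":0},{"translation":[0,-1,45],"angular":[0,0,0],"jaw":0},{"translation":[0,-1,47],"angular":[0,0,0],"jaw":0},{"translation":[0,-1,47],"angular":[0,0,0],"jaw":0}]'; python3 -m creep '[{"translation":[0,0,0.5],"angular":[0,0,0],"jaw":0},{"translation":[0,0,1],"angular":[0,0,0],"jaw":0},{"translation":[0,0,1.5],"angular":[0,0,0],"jaw":0},{"translation":[0,0,2],"angular":[0,0,0],"jaw":0},{"translation":[0,0,2.5],"angular":[0,0,0],"jaw":0},{"translation":[0,0,2.5],"angular":[0,0,0],"jaw":0},{"translation":[0,0,2.5],"angular":[0,0,0],"jaw":0},{"translation":[0,0,2.5],"angular":[0,0,0],"jaw":0}]'
```

```text
t: 9.7
ee_pos: [548.3, 131.9, 74.1]
orientation: [0.118, 3.138, 0.001]
ft_force: [-1.1, -1.1, -0.7]
width: 0.5
grasp_force: 0.0
t: 10.7
ee_pos: [548.6, 132.0, 73.2]
orientation: [0.117, 3.138, 0.001]
ft_force: [-3.8, -0.6, 15.6]
width: 0.4
grasp_force: 8.1
```

Key hits its stop at 73.2 mm. Now lift and move to the start button.

```bash
python3 -m creep '[{"translation":[0,0,-15],"angular":[0,0,0],"jaw":0},{"translation":[0,0,-35],"angular":[0,0,0],"jaw":0},{"translation":[0,0,-45],"angular":[0,0,0],"jaw":0},{"translation":[0,-30,-45],"angular":[0,0,0],"jaw":0},{"translation":[1,-60,-45],"angular":[0,0,0],"jaw":0},{"translation":[1,-88,-45],"angular":[0,0,0],"jaw":0},{"translation":[1,-88,-40],"angular":[0,0,0],"jaw":0},{"translation":[1,-88,-40],"angular":[0,0,0],"jaw":0}]'; python3 - <<'E'
from h import *
go('start',77)
out=[]
for n in('top','side'):
    im=ctrl.get_image(n);u,v=(200,140) if n=='top' else (202,130)
    out.append(cv2.resize(im[v:v+115,u:u+95,::-1],None,fx=4.2,fy=4.2,interpolation=cv2.INTER_CUBIC))
cv2.imwrite('pics/z4.png',np.hstack(out))
E
```

```text
t: 11.7
ee_pos: [540.1, 44.4, 111.2]
orientation: [-0.118, -3.139, -0.0]
ft_force: [0.7, 0.5, -0.0]
width: 0.9
grasp_force: 0.0
ee [540.1  44.4 111.2] F [ 0.7  0.5 -0. ] w 0.9 t 11.7 target [540.3  44.4  77. ] 
 shift [-0.2  0.1 34.2] turn [array([-1.000e-03, -0.000e+00,  3.141e+00]), array([ 0.   , -0.001, -0.   ])]
```

View pics/z4.png

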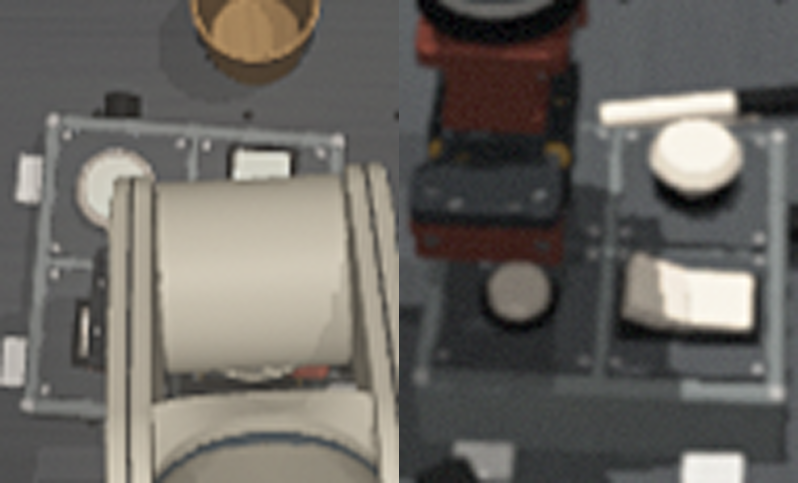

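The gripper is over the round button (520,292), and the rocker is still tipped. The key is hidden here, but it reached its stop at exactly 18 mm above the plate. Pressing start, then holding.

```bash
python3 -m creep '[{"translation":[0,0,12],"angular":[0,0,0],"jaw":0},{"translation":[0,0,24],"angular":[0,0,0],"jaw":0},{"translation":[0,0,32],"angular":[0,0,0],"jaw":0},{"translation":[0,0,36],"angular":[0,0,0],"jaw":0},{"translation":[0,0,38],"angular":[0,0,0],"jaw":0},{"translation":[0,0,40],"angular":[0,0,0],"jaw":0},{"translation":[0,0,41],"angular":[0,0,0],"jaw":0},{"translation":[0,0,41.5],"angular":[0,0,0],"jaw":0}]'; python3 -m creep '[{"translation":[0,0,0.5],"angular":[0,0,0],"jaw":0},{"translation":[0,0,1],"angular":[0,0,0],"jaw":0},{"translation":[0,0,1],"angular":[0,0,0],"jaw":0},{"translation":[0,0,1],"angular":[0,0,0],"jaw":0},{"translation":[0,0,1],"angular":[0,0,0],"jaw":0},{"translation":[0,0,1],"angular":[0,0,0],"jaw":0},{"translation":[0,0,1],"angular":[0,0,0],"jaw":0},{"translation":[0,0,1],"angular":[0,0,0],"jaw":0}]'
```

```text
t: 12.8
ee_pos: [540.0, 44.1, 71.1]
orientation: [-0.118, -3.139, -0.0]
ft_force: [-7.8, 1.9, 16.5]
width: 0.5
grasp_force: 8.1
t: 13.8
ee_pos: [540.0, 44.1, 70.9]
orientation: [-0.118, -3.139, -0.0]
ft_force: [-9.1, 1.6, 21.7]
width: 0.6
grasp_force: 10.9
```

Fully down and held for about 1 s. Release it and back away to check.

```bash
python3 -m creep '[{"translation":[0,0,-10],"angular":[0,0,0],"jaw":0},{"translation":[0,0,-40],"angular":[0,0,0],"jaw":0},{"translation":[0,0,-80],"angular":[0,0,0],"jaw":0},{"translation":[10,25,-130],"angular":[0,0,0],"jaw":0},{"translation":[20,70,-150],"angular":[0,0,0],"jaw":0},{"translation":[30,120,-150],"angular":[0,0,0],"jaw":0},{"translation":[40,170,-150],"angular":[0,0,0],"jaw":0},{"translation":[50,220,-150],"angular":[0,0,0],"jaw":0}]';python3 -m creep '[{"translation":[0,40,0],"angular":[0,0,0],"jaw":0},{"translation":[0,80,0],"angular":[0,0,0],"jaw":0},{"translation":[0,120,0],"angular":[0,0,0],"jaw":0},{"translation":[0,160,0],"angular":[0,0,0],"jaw":0},{"translation":[0,190,0],"angular":[0,0,0],"jaw":0},{"translation":[0,190,0],"angular":[0,0,0],"jaw":0},{"translation":[0,190,0],"angular":[0,0,0],"jaw":0},{"translation":[0,190,0],"angular":[0,0,0],"jaw":0}]'; python3 - <<'E'
from h import *
out=[]
for n in('top','side'):
    im=ctrl.get_image(n);u,v=(190,140) if n=='top' else (202,130)
    out.append(cv2.resize(im[v:v+115,u:u+95,::-1],None,fx=4.2,fy=4.2,interpolation=cv2.INTER_CUBIC))
cv2.imwrite('pics/z5.png',np.hstack(out))
E
```

```text
t: 14.8
ee_pos: [507.4, 268.8, 219.8]
orientation: [0.118, 3.137, 0.001]
ft_force: [1.1, -0.0, 0.0]
width: 0.5
grasp_force: 0.0
t: 15.8
ee_pos: [521.4, 455.4, 219.3]
orientation: [0.119, 3.139, -0.0]
ft_force: [-0.4, 1.2, -0.3]
width: 0.7
grasp_force: 0.0
```

View pics/z5.png

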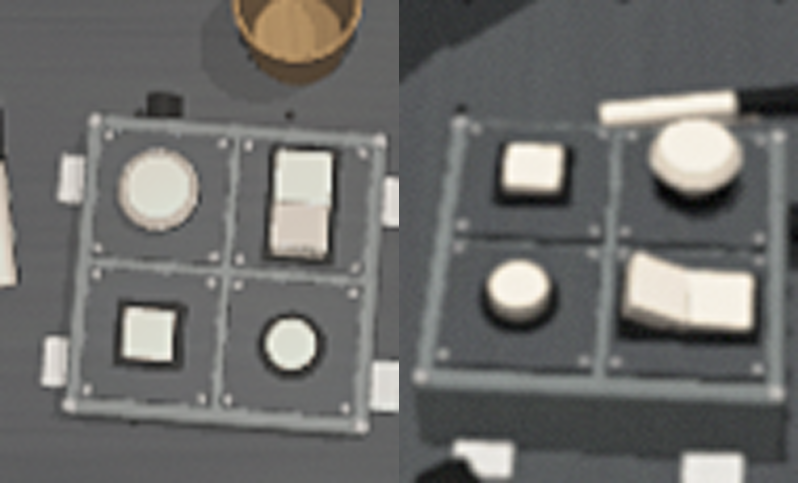

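The picture shows the key shorter and in (532,167), the button back up (520,288), the rocker over (690,292), the mushroom stop unchanged, and the marker and cup in place.

```bash
python3 -c "
from workcell import ctrl; print(ctrl.close_job())"
```

```text
the job is handed in; nothing more can be done
None
```

The job is handed in: the rocker was tipped fully over, the key pushed in and staying down, then the round button pressed, held about 1 s and released, all in order, without pressing the mushroom stop or touching the cup, marker or webcam.

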